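# Tighten the cassette clamp with its T-handle

## Robot

A 6-joint arm with a two-finger parallel gripper is mounted at the origin on the work surface. World frame = base frame: x ahead of the robot, y to its left, z up, the work surface at z = 0. Lengths are in m, angles in degrees, forces in N, time in s.
With the tool pointing down it reaches from about 0.425 to 0.95 m from the base axis. Payload 14.7 kg.
Tool frame: the origin (TCP) lies at the very end of the fingers, on their centre line; the grasp point (between the pads) lies bot.pinch_z behind it (bot.pinch_z is the distance from the TCP to the grasp point, in m); z points along the fingers, y is the line along which they close (so a half turn about z gives the same grasp; the last joint's range is limited). The gripper opens to 85 mm and grips with 20 to 120 N. Pads are 22 mm wide; open, the fingers measure 114 mm over their backs; the gripper's body (76 mm by 85 mm) begins 54 mm behind the grasp point. The pads swing forward as they close: fully open they stand 13 mm farther back than shut.
Start: joints at [70.955, 27.513, 91.461, -0, 61.026, -2.67], TCP at [0.183, 0.624, 0.198] pointing down, gripper open.
Joint ranges: [-157.49, 157.49], [-46.99, 117.5], [13.45, 153.17], [-89.5, 269.5], [5.16, 153.95], [-167.48, 167.48]. Speed limits (degrees/s): [108.29, 108.29, 136.94, 172.46, 172.46, 172.46].

## Interface

Orientations are given as [roll, pitch, yaw] about the fixed x, y, z axes, in that order (R = Rz(yaw) Ry(pitch) Rx(roll)).
In Python, from bench import bot gives the robot as it stands.
- The arm moves only by the tool arm_command, never from a script. Its argument "rows" is text: rows parted by semicolons, each of 7 numbers parted by spaces: the turn, a rotation vector about the tool's x, y, z as a fraction of full scale, then the shift along the tool's x, y, z as a fraction of full scale, then the opening, from -1 (shut) to 1 (fully open). A call has 1 to 10 rows; each row shifts and turns the commanded pose from where the row before left it, along the tool's axes as they then stand; what a row does not reach is not made up. Full scale, the value 1, is 40 mm for a shift and 4 degrees for a turn. A row lasts 1/12 s, in which the tool goes at most 41.7 mm and 7.16 degrees, less where a joint would pass 70% of its speed; a pose out of reach is approached as far as the arm can. A call with a number of a shift or a turn outside -1 to 1 is refused whole. A call with a gripper value outside its range is refused whole. The fingers move at their own pace and stop on an object; "squeeze" is the grip in N (left out, the last holds). Time passes only in rows, so rows that do not move let the fingers close. It gives the time, the measured TCP pose, the force, the opening and the grip force at its end, in the units of the state.
- bot.get_obs(): the state, without advancing time (a new reading comes with each control period).
- bot.read_camera(name): name is "scene" or "top" or "wrist"; returns the picture (400x640x3 uint8, blue, green, red); there is no depth.
- bot.camera_model(name): a dict with "camera_matrix" (3x3 intrinsics, pixels), "dist_coeffs" ([k1, k2, p1, p2, k3] as OpenCV has them; the pictures are not rectified), "origin" and "rotation" of the camera in the world. Camera axes: x right, y down, z forward; pixel columns grow to the right and rows downward; lengths in m; the calibration is good to about 2 mm. A picture is of the moment at which its call begins: read the wrist's pose just before it. camera_model takes no time and is no camera call; for the wrist camera it gives the pose at the moment of the call.
- bot.hand_in(): hands the job in; it is judged then, once.
The state is a dict: "clock": time; "joint_pos": joint angles; "dq": joint speeds; "joint_torque": joint torques, N m; "tool_pos": TCP position; "eef_rot": TCP orientation; "force": force on the tool from outside, world axes, zero at the start; "moment": the same for the moment, N m; "gripper_width": finger opening in m; "gripper_force": force on a finger pad.
Only numpy, scipy, OpenCV 4.12 (cv2) and the standard library are available. Lean on these libraries where they do the work, as an engineer would, in place of code of your own. Each camera call takes 0.05 s, during which the arm holds its last target. There are 200 camera calls.

## Task

Fit the loose T-handle's square socket onto the square spindle on the clamp's sloping front, pushed fully home, then turn it clockwise (looking down onto the bar) until the clamp reaches its stop. Leave the handle seated on the spindle, and do not knock over or push aside the bottle, the slide box or the cassette box.

Things in the scene. Friction and masses are not known exactly. Their poses are not given: they have to be found in the camera images.
- handle: T-handle, loose, upright on the bench, 62 mm tall, 0.22 kg. Square steel hub 44 x 44 x 30 mm high, neck 16 mm thick, then a black cross bar 120 (along x) x 18 (y) x 20 mm (z), its middle 52 mm above the origin. In the hub's underside a square bore 18 x 18 mm, 26 mm deep, centred, flats parallel to x and y. Origin: centre of the hub's underside (the bore's mouth); z up to the bar.
- spindle_seat (a point): Foot of the square steel spindle, on its axis, in the top face of the collar (54 mm wide) where the hub's underside rests when fully home; 88 mm above the bench. The spindle is 16 x 16 mm, stands 24 mm above this point, last 4 mm tapering to 10 mm. z: outward along its axis, 25 degrees from vertical, leaning to the clamp's front; x, y parallel to its flats, turning with it.
- spindle (a joint): Turn of the spindle in rad, growing clockwise as seen looking down onto its end: 0 is fully open, 1.25 is the stop (clamped). It starts part open, is stiff (0.12 N m) and stays where it is left.
- clamp: White cassette clamp fixed to the bench, 240 mm deep (x), 155 mm wide (y). Its front (-x) slopes at 25 degrees from 45 mm high at x = -75 mm to 101 mm high at x = 45 mm, the spindle in its middle; behind, at x = 60 to 140 mm, a 48 mm high bed with two steel jaws (to 90 mm high) and a cassette. Turning the spindle closes the jaws. Origin: on the bench, below the spindle's seat; z up.
- bottle: Amber bottle 60 mm in diameter, 130 mm tall, standing on the bench; a bystander, leave it. Origin: centre of its underside.
- slide_box: Closed cardboard slide box 90 x 60 x 40 mm on the bench; a bystander, leave it. Origin: centre of its underside.
- cassette_box: Grey open box 70 x 100 mm, 35 mm high, with white cassettes standing in it up to 42 mm; a bystander, leave it. Origin: centre of its underside.

How it is judged:
By the outcome, as a careful person would: the job done as asked, in the order asked, and still so for the second after the job is handed in, with the robot touching nothing.
It also fails if it takes over 50 s, if anything falls off the work surface, if the arm or the gripper's body presses on something with over 40 N, if the wrist force passes 120 N, or if a joint passes its speed limit or range.

## Working session

There is one attempt and no reset: what is moved stays moved. The work goes in short steps, Python scripts to look and compute and a tool call to move; the robot and the scene stay as the last step left them, time stands still between calls to the robot, and variables do not carry over. Pictures are saved under pics/ and viewed, at most 10 in all, crops included, and the job is handed in when it is done.

Besides the shell and the picture viewer there is one more tool, called as name(argument=value, ...) on one line, values as JSON. arm_command: Moves the arm, as the interface text tells. Shift numbers are shares of 40 mm and turn numbers shares of 4 degrees, none past 1 either way. Its arguments: {"type":"object","properties":{"rows":{"type":"string"},"squeeze":{"type":"number"}},"required":["rows"]}

```bash
ls; mkdir -p pics; python3 - <<'E'
from bench import bot
import cv2,numpy as np
print(bot.pinch_z, bot.get_obs())
for n in("scene","top","wrist"):
    m=bot.camera_model(n); print(n,m)
    cv2.imwrite(f"pics/{n}0.png",bot.read_camera(n))
a=[cv2.imread(f"pics/{n}0.png") for n in("scene","top","wrist")]
E
```

```text
pics
0.0187 {'clock': 0.0, 'joint_pos': array([ 7.09559375e+01,  2.75517322e+01,  9.14922821e+01,  6.21301345e-04,
        6.10240168e+01, -2.66944751e+00]), 'dq': array([ 0.0228917 , -0.02400289, -0.04331809,  0.0784296 , -0.04982447,
        0.07929902]), 'joint_torque': array([-3.68498848e-03, -9.50656199e+01, -4.30139995e+01, -2.48111073e-04,
        1.32584560e-02,  3.69716997e-05]), 'tool_pos': array([0.18307707, 0.62324154, 0.19736069]), 'eef_rot': array([-1.79932068e+02, -3.71105121e-03,  1.63625081e+02]), 'force': array([-0.01767244, -0.18175   , -0.37885323]), 'moment': array([0.02274777, 0.0272098 , 0.00122911]), 'gripper_force': 0.0, 'gripper_width': 0.08542028794702275}
scene {'camera_matrix': array([[516.13600696,   0.        , 322.52052977],
       [  0.        , 516.13600696, 203.72465472],
       [  0.        ,   0.        ,   1.        ]]), 'dist_coeffs': array([-0.00424487,  0.        ,  0.        ,  0.        ,  0.        ]), 'origin': array([ 1.42744271, -0.10906098,  0.63892751]), 'rotation': array([-123.19554184,   -0.54070893,   84.31647518])}
top {'camera_matrix': array([[380.30270583,   0.        , 330.64906225],
       [  0.        , 380.30270583, 205.65732336],
       [  0.        ,   0.        ,   1.        ]]), 'dist_coeffs': array([0.01998166, 0.        , 0.        , 0.        , 0.        ]), 'origin': array([ 0.49613907, -0.00388603,  0.85539002]), 'rotation': array([-173.08371243,    1.55173438,  -91.39630661])}
wrist {'camera_matrix': array([[314.53893285,   0.        , 318.07988337],
       [  0.        , 314.53893285, 197.78711556],
       [  0.        ,   0.        ,   1.        ]]), 'dist_coeffs': array([-0.0397405,  0.       ,  0.       ,  0.       ,  0.       ]), 'origin': array([0.10812197, 0.6450085 , 0.37357605]), 'rotation': array([1.62405400e+02, 2.08344751e-02, 7.35754198e+01])}
```

View pics/top0.png

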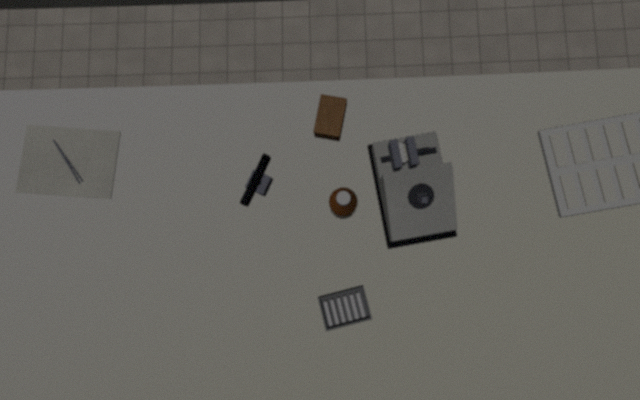

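View pics/scene0.png

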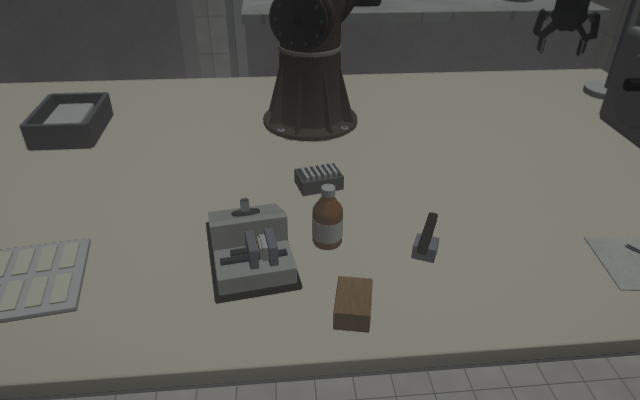

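Handle is at about (256,180) in the top view, with the spindle at about (423,198) and the bottle at (343,203) between them. The clamp's front faces the robot. Next I'll measure.

```bash
cat > h.py <<'E'
from bench import bot
import cv2,numpy as np
from scipy.spatial.transform import Rotation as R
def rot(e): return R.from_euler('xyz',e,degrees=True)
def snap(n,name):
    m=bot.camera_model(n); im=bot.read_camera(n); cv2.imwrite(f"pics/{name}.png",im); np.save(f"pics/{name}.npy",m,allow_pickle=True); return im,m
def load(name): return cv2.imread(f"pics/{name}.png"),np.load(f"pics/{name}.npy",allow_pickle=True).item()
def rays(m,px):
    p=cv2.undistortPoints(np.array(px,float).reshape(-1,1,2),m["camera_matrix"],m["dist_coeffs"]).reshape(-1,2)
    return rot(m["rotation"]).apply(np.c_[p,np.ones(len(p))])
def plane(m,px,p0,n=(0,0,1)):
    d=rays(m,px); o=m["origin"]; n=np.array(n,float)
    return o+d*(((np.array(p0)-o)@n)/(d@n))[:,None]
def proj(m,P):
    Rm=rot(m["rotation"]).inv(); q=Rm.apply(np.atleast_2d(P)-m["origin"])
    return cv2.projectPoints(q,np.zeros(3),np.zeros(3),m["camera_matrix"],m["dist_coeffs"])[0].reshape(-1,2)
E
python3 - <<'E'
from h import *
t=cv2.imread("pics/top0.png"); m=bot.camera_model("top")
g=cv2.cvtColor(t,6)
mask=((g<25)*255).astype('uint8'); mask[:,:200]=0; mask[:,300:]=0; mask[:120]=0;mask[230:]=0
c=max(cv2.findContours(mask,0,1)[0],key=cv2.contourArea); r=cv2.minAreaRect(c); b=cv2.boxPoints(r)
print(r,plane(m,b,(0,0,.06)).round(4), plane(m,[r[0]],(0,0,.058)))
print("spindle",plane(m,[[423,200]],(0,0,.105)),"bottle",plane(m,[[343,198]],(0,0,.13)))
A=cv2.resize(t[130:250,365:465],None,fx=5,fy=5,interpolation=2); B=cv2.resize(t[140:220,230:290],None,fx=5,fy=5,interpolation=2)
B=cv2.copyMakeBorder(B,0,200,0,0,0)
cv2.imwrite("pics/cr.png",cv2.convertScaleAbs(np.hstack([A,B]),alpha=2))
E
```

```text
((255.43414306640625, 179.89266967773438), (9.219280242919922, 53.22039031982422), 24.775142669677734) [[0.606  0.2072 0.06  ]
 [0.7096 0.1594 0.06  ]
 [0.7005 0.1414 0.06  ]
 [0.5973 0.1894 0.06  ]] [[0.65337739 0.174966   0.058     ]]
spindle [[ 0.59387547 -0.16858456  0.105     ]] bottle [[ 0.59880165 -0.01052383  0.13      ]]
```

View pics/cr.png

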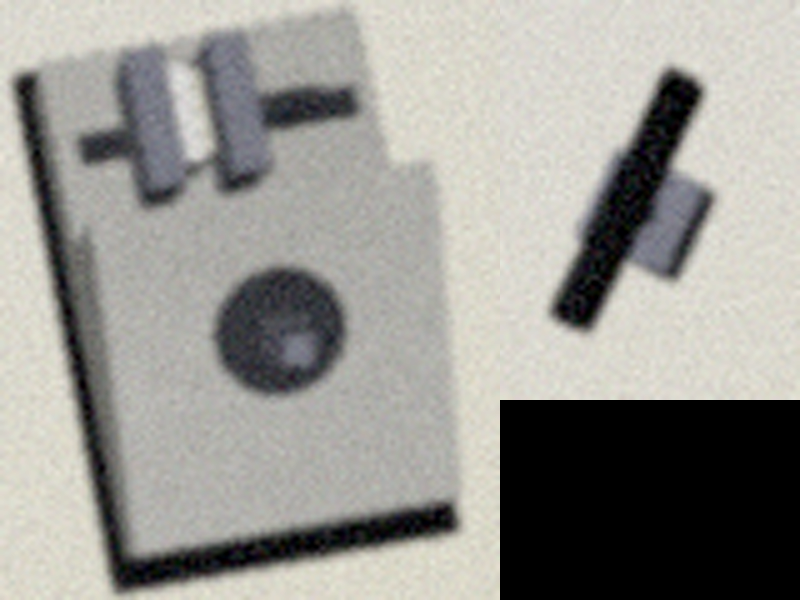

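The crop shows the collar centred at about (280,330), with the spindle tip lit at about (298,350). The bar is a dark strip from (685,80) to (570,320) with the hub below it. I'll move over the handle now.

arm_command(rows="0 0 0 -0.85 -0.44 0 1;0 0 0 -0.85 -0.44 0 1;0 0 0 -0.85 -0.44 0 1;0 0 0 -0.85 -0.44 0 1;0 0 0 -0.85 -0.44 0 1;0 0 0 -0.85 -0.44 0 1;0 0 0 -0.85 -0.44 0 1;0 0 0 -0.85 -0.44 0 1;0 0 0 -0.85 -0.44 0 1;0 0 0 -0.85 -0.44 0 1", squeeze=60)

```text
clock: 0.98
tool_pos: [0.4608, 0.3573, 0.198]
eef_rot: [-180.0, -0.0, 163.6]
force: [0.1, -0.5, 0.5]
gripper_width: 0.0857
gripper_force: 0.0
```

arm_command(rows="0 0 0 -0.85 -0.44 0.1 1;0 0 0 -0.85 -0.44 0.1 1;0 0 0 -0.85 -0.44 0.1 1;0 0 0 -0.85 -0.44 0.1 1;0 0 0 -0.85 -0.44 0.1 1;0 0 0 -0.85 -0.44 0.1 1;0 0 0 -0.85 -0.44 0.1 1;0 0 0.7 0 0 0 1;0 0 0.7 0 0 0 1;0 0 0.7 0 0 0 1")

```text
clock: 1.82
tool_pos: [0.6536, 0.1726, 0.1693]
eef_rot: [-180.0, -0.1, 155.0]
force: [-0.6, 0.1, 0.2]
gripper_width: 0.0852
gripper_force: 0.0
```

```bash
python3 - <<'E'
from h import *
o=bot.get_obs(); print(o['clock'],o['tool_pos'],o['eef_rot'],o['joint_pos'].round(1))
t,m=snap("wrist","w1"); print(m['origin'],m['rotation'])
cv2.imwrite("pics/w1b.png",cv2.convertScaleAbs(t,alpha=2))
print(proj(m,[[.653,.175,.062],[.653,.175,0]]))
E
```

```text
1.8167 [0.65363137 0.17259338 0.16925474] [-1.79964477e+02 -5.07186016e-02  1.54999955e+02] [ 12.2  31.2  89.4   0.   59.5 -52.8]
[0.58288697 0.20512915 0.34547475] [1.62457816e+02 4.48294413e-06 6.49512943e+01]
[[320.6425146  184.15311836]
 [320.21211199 169.7686702 ]]
```

View pics/w1b.png

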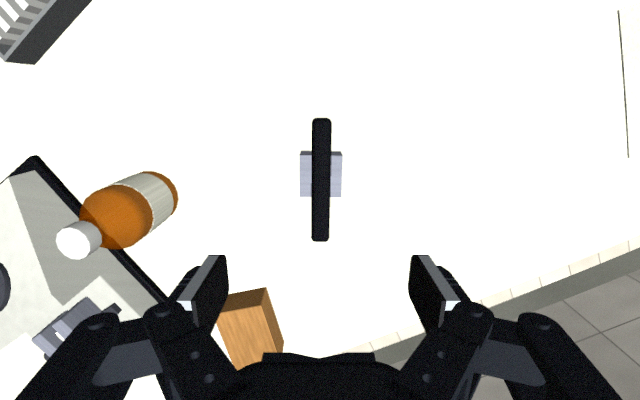

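The wrist view shows the bar upright at about (321,180), midway between the fingers and well aligned; the hub spans x 300–341.

```bash
python3 - <<'E'
from h import *
t,m=load("w1"); g=cv2.cvtColor(t,6)
mask=((g<25)*255).astype('uint8'); k=np.zeros_like(mask);k[105:250,285:360]=mask[105:250,285:360]
c=max(cv2.findContours(k,0,1)[0],key=cv2.contourArea); r=cv2.minAreaRect(c); b=cv2.boxPoints(r); print(r)
P=plane(m,b,(0,0,.062)); print(P.round(4))
ys=range(125,236,10); row=[np.mean(np.nonzero(k[y])[0]) for y in ys]
Q=plane(m,[[a,y] for a,y in zip(row,ys)],(0,0,.061)); d=Q[-1]-Q[0]; s=np.polyfit(Q[:,0],Q[:,1],1); print(np.degrees(np.arctan(s[0])))
c=P.mean(0); print("centre",c)
T=rot([180,0,155]); print("tool offset mm",T.inv().apply(c-bot.get_obs()['tool_pos'])*1e3)
E
```

```text
((321.0, 179.0), (18.0, 122.0), 0.0)
[[0.7011 0.1432 0.062 ]
 [0.5953 0.1934 0.062 ]
 [0.602  0.2077 0.062 ]
 [0.7087 0.1593 0.062 ]]
-25.687487661186147
centre [0.65178345 0.17593672 0.062     ]
tool offset mm [  2.69762146   1.96734444 107.41828513]
```

arm_command(rows="0 0 0.15 0.07 0.05 0.9 1;0 0 0 0 0 0.9 1;0 0 0 0 0 0.9 1;0 0 0 0 0 0.4 1;0 0 0 0 0 0.22 1;0 0 0 0 0 0 0.2;0 0 0 0 0 0 -1;0 0 0 0 0 0 -1;0 0 0 0 0 0 -1;0 0 0 0 0 0 -1", squeeze=90)

```text
clock: 2.7
tool_pos: [0.6526, 0.1768, 0.0386]
eef_rot: [179.9, 0.1, 154.6]
force: [-0.4, -0.8, -0.3]
gripper_width: 0.0254
gripper_force: 0.0
```

arm_command(rows="0 0 0 0 0 0 -1;0 0 0 0 0 0 -1;0 0 0 0 0 0 -1;0 0 0 0 0 0 -1")

```text
clock: 3.03
tool_pos: [0.6518, 0.1766, 0.0373]
eef_rot: [180.0, 0.0, 154.6]
force: [-1.5, -0.6, -0.3]
gripper_width: -0.0
gripper_force: 0.0
```

```bash
python3 - <<'E'
from h import *
o=bot.get_obs(); print(o['clock'],o['tool_pos'],o['gripper_width'],o['gripper_force'],o['force'])
t,m=snap("wrist","w2"); s,_=snap("scene","s2")
A=cv2.resize(s[160:320,300:500],(600,480)); cv2.imwrite("pics/w2b.png",cv2.convertScaleAbs(np.hstack([cv2.resize(t[:,120:520],(400,400)),A[:400,100:500]]),alpha=2))
E
```

```text
3.0333 [0.6517802  0.17661352 0.03733771] -6.9335097241140275e-06 0.0 [-1.49093728 -0.63931189 -0.31203602]
```

View pics/w2b.png

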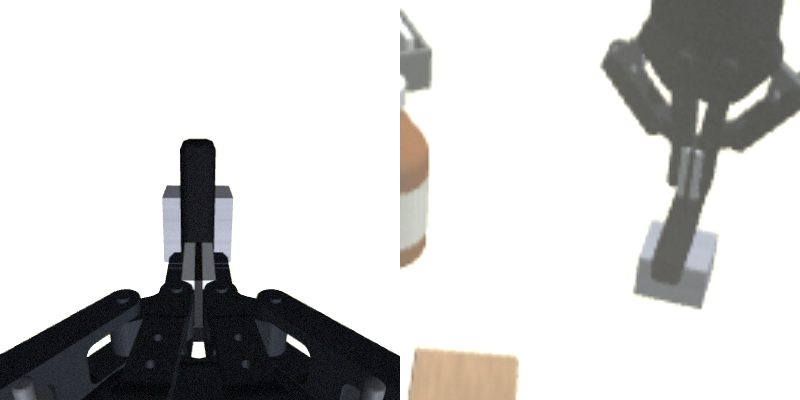

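The fingers shut on nothing; the handle is still upright but seems to lie off the fingers, towards the robot or below them. I'll project the points to check.

```bash
python3 - <<'E'
from h import *
t,m=load("w2"); s,ms=load("s2"); o=bot.get_obs(); T=rot(o['eef_rot'])
print("tcp w",proj(m,o['tool_pos']),"s",proj(ms,o['tool_pos']))
ax=np.array([np.cos(np.radians(-25.4)),np.sin(np.radians(-25.4)),0]); c=np.array([.652,.176,0])
for z in(.062,.042): print(z,proj(m,[c+[0,0,z]-ax*.06,c+[0,0,z]+ax*.06]),proj(ms,[c+[0,0,z]-ax*.06,c+[0,0,z]+ax*.06]))
print("end at .062",plane(m,[[301,140],[335,140]],(0,0,.062)), "hub top", plane(m,[[283,186],[352,186],[352,260],[283,260]],(0,0,.03)))
E
python3 - <<'E'
import sys; sys.path.insert(0,'.')
from h import *
_,mt=0,bot.camera_model("top"); im=cv2.imread("pics/scene0.png"); ms=bot.camera_model("scene")
A=cv2.resize(im[200:270,400:450],None,fx=8,fy=8,interpolation=2)
s,_=load("s2") if False else (cv2.imread("pics/s2.png"),0)
B=cv2.resize(s[200:270,400:450],None,fx=8,fy=8,interpolation=2)
cv2.imwrite("pics/c2.png",cv2.convertScaleAbs(np.hstack([A,B]),alpha=2.5))
E
```

```text
tcp w [[318.81259988 232.28216511]] s [[426.60713695 238.31381272]]
0.062 [[318.15703508 138.78364256]
 [318.22618216 342.14625615]] [[433.18029831 211.56402532]
 [422.09741872 246.17310556]]
0.042 [[318.12284505 134.21620149]
 [318.19204802 319.85855397]] [[431.92723113 219.74943147]
 [420.84609999 254.77559065]]
end at .062 [[0.59479675 0.19408302 0.062     ]
 [0.60177572 0.20876133 0.062     ]] hub top [[0.61777978 0.16872261 0.03      ]
 [0.63571033 0.20642428 0.03      ]
 [0.68175716 0.18638591 0.03      ]
 [0.66236094 0.14561811 0.03      ]]
```

View pics/c2.png

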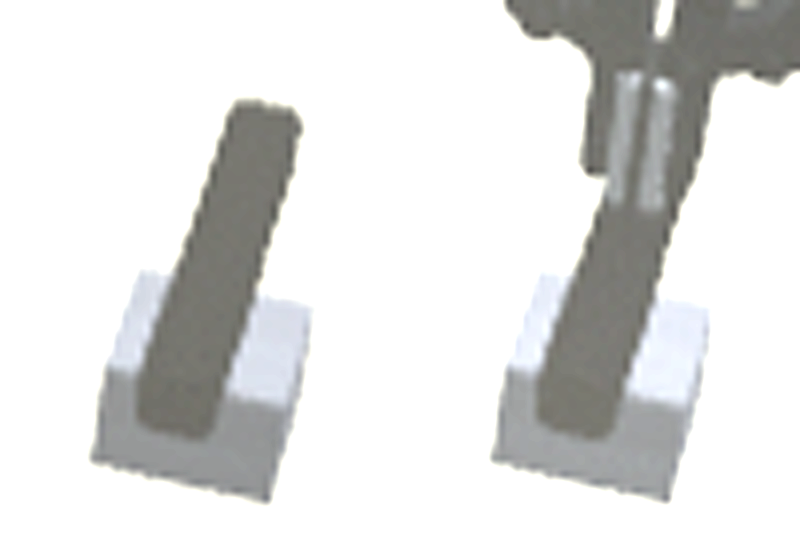

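The handle stands untouched. In the scene view the shut fingertips, at about (430,226), end near or above the bar's top, higher than the reported TCP. I'll check the tool axis against both views.

```bash
python3 - <<'E'
from h import *
t,m=load("w2"); s,ms=load("s2"); o=bot.get_obs(); T=rot(o['eef_rot'])
for d in(0,10,20,30,40,60,80):
    p=o['tool_pos']+T.apply([[11e-3,0,-d/1e3],[-11e-3,0,-d/1e3]]); print(d,proj(m,p).round(1).tolist(),proj(ms,p).round(1).tolist())
print(m['origin'],o['joint_pos'],T.inv().apply(m['origin']-o['tool_pos']))
A=cv2.resize(t[200:350,260:380],None,fx=5,fy=5,interpolation=2); cv2.imwrite("pics/c3.png",cv2.convertScaleAbs(A[:600],alpha=4,beta=20))
E
```

```text
0 [[318.8, 215.4], [318.8, 248.6]] [[427.6, 235.1], [425.6, 241.6]]
10 [[318.9, 221.6], [318.9, 256.3]] [[428.2, 231.0], [426.2, 237.4]]
20 [[318.9, 228.6], [318.9, 264.8]] [[428.9, 226.8], [426.8, 233.2]]
30 [[319.0, 236.4], [319.0, 274.3]] [[429.5, 222.6], [427.5, 228.9]]
40 [[319.1, 245.2], [319.1, 285.0]] [[430.1, 218.3], [428.1, 224.6]]
60 [[319.2, 266.5], [319.2, 310.6]] [[431.4, 209.6], [429.4, 215.8]]
80 [[319.5, 294.9], [319.4, 344.1]] [[432.8, 200.8], [430.8, 206.8]]
[0.58104166 0.20954639 0.21346397] [ 1.25902094e+01  3.95860988e+01  9.49840902e+01 -3.05076473e-03
  4.54333227e+01 -5.20334805e+01] [ 0.07797181 -0.00051132 -0.17627295]
```

View pics/c3.png

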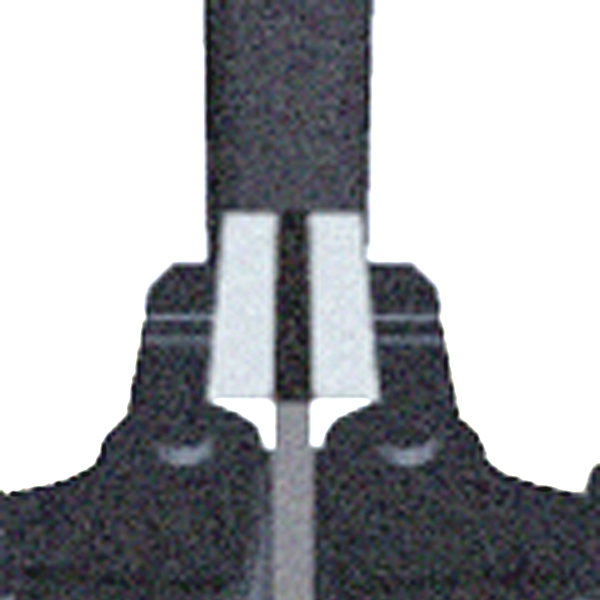

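Both views agree that the real pad tips stop about 37 mm short of the reported TCP (about 50 mm when open), so the pads closed above the bar. I'll reopen, go about 33 mm lower and grip again.

arm_command(rows="0 0 0 0 0 0 1;0 0 0 0 0 0 1;0 0 0 0 0 0 1;0 0 0 0 0 0 1;0 0 0 0 0 0 1;0 0 0 0 0 0 1;0 0 0 0 0 0.3 1;0 0 0 0 0 0.3 1;0 0 0 0 0 0.25 1;0 0 0 0 0 0 1")

```text
clock: 3.97
tool_pos: [0.6498, 0.1762, 0.0]
eef_rot: [-179.9, -0.2, 154.6]
force: [-0.1, -0.6, 0.1]
gripper_width: 0.0853
gripper_force: 0.0
```

arm_command(rows="0 0 0 0 0 0 -1;0 0 0 0 0 0 -1;0 0 0 0 0 0 -1;0 0 0 0 0 0 -1;0 0 0 0 0 0 -1;0 0 0 0 0 0 -1;0 0 0 0 0 0 -1;0 0 0 0 0 0 -1", squeeze=90)

```text
clock: 4.63
tool_pos: [0.652, 0.1766, 0.0037]
eef_rot: [180.0, 0.0, 154.6]
force: [-1.5, -1.8, 4.8]
gripper_width: 0.0163
gripper_force: 88.1
```

Grip confirmed (16 mm, 88 N). I'll lift, and estimate the clamp's yaw and seat from the top view.

arm_command(rows="0 0 0 0 0 -0.3 -1;0 0 0 0 0 -0.7 -1;0 0 0 0 0 -0.9 -1;0 0 0 0 0 -0.9 -1;0 0 0 0 0 -0.9 -1;0 0 0 0 0 -0.9 -1;0 0 0 0 0 0 -1")

```text
clock: 5.22
tool_pos: [0.6553, 0.1775, 0.1957]
eef_rot: [179.6, 0.5, 154.6]
force: [1.7, 0.4, -1.8]
gripper_width: 0.0164
gripper_force: 88.7
```

```bash
python3 - <<'E'
from h import *
m=bot.camera_model("top"); im=cv2.imread("pics/top0.png"); f=lambda *c:[[x/5+365,y/5+130] for x,y in c]
P=plane(m,f((20,75),(118,585),(455,525)),(0,0,.003)); print(P.round(4))
print("side yaw",np.degrees(np.arctan2(*(P[0]-P[1])[[1,0]])),"front",np.degrees(np.arctan2(*(P[1]-P[2])[[1,0]]))-90)
print("len",np.linalg.norm(P[0]-P[1]),np.linalg.norm(P[1]-P[2]))
print("seat",plane(m,f((280,331)),(0,0,.088)),"tip",plane(m,f((297,350)),(0,0,.088+.024*np.cos(np.radians(25)))))
o=bot.get_obs(); print(o['tool_pos'],o['eef_rot'],o['gripper_width'],o['joint_pos'].round(1))
E
```

```text
[[ 0.7379 -0.0748  0.003 ]
 [ 0.5042 -0.1096  0.003 ]
 [ 0.527  -0.2591  0.003 ]]
side yaw 8.489918730010865 front 8.694583030789389
len 0.23626843795053512 0.15122014547396673
seat [[ 0.60395599 -0.16871664  0.088     ]] tip [[ 0.59317973 -0.17026624  0.10975139]]
[0.65525775 0.17750645 0.19571827] [179.62851502   0.47129432 154.62978084] 0.016446254859117326 [ 12.6  29.6  88.1   0.   61.7 -52. ]
```

```bash
cat >> h.py <<'E'
YAW=np.radians(8.6); A=R.from_euler('z',YAW).apply([-np.sin(np.radians(25)),0,np.cos(np.radians(25))])
def plan(Rt,pt,n=None):
    o=bot.get_obs(); Rc=rot(o['eef_rot']); rv=np.degrees((Rc.inv()*Rt).as_rotvec()); d=pt-o['tool_pos']
    print("TURN first: total units",(rv/4).round(2)," then SHIFT units in new frame",(Rt.inv().apply(d)/.04).round(3)," | SHIFT first (old frame)",(Rc.inv().apply(d)/.04).round(3))
def align(Rc): # minimal rotation bringing tool z to -A
    z=Rc.apply([0,0,1]); v=np.cross(z,-A); s=np.linalg.norm(v); return R.from_rotvec(v/s*np.arctan2(s,z@-A))*Rc
E
python3 - <<'E'
from h import *
seat=np.array([.604,-.1687,.088]); Rc=rot([180,0,154.6]); Rt=align(Rc)
pt=seat+.069*A-Rt.apply([0.01,.05,0]); print(pt,Rt.as_matrix().round(3)); plan(Rt,pt)
E
```

```text
[ 0.56457594 -0.22224109  0.14222264] [[-0.827  0.377  0.418]
 [ 0.441  0.896  0.063]
 [-0.35   0.236 -0.906]]
TURN first: total units [-3.4  -5.06  0.01]  then SHIFT units in new frame [ -2.06  -10.12   -0.367]  | SHIFT first (old frame) [ -2.222 -10.01    1.291]
```

arm_command(rows="0 0 0 -0.22 -0.95 0 -1;0 0 0 -0.22 -0.95 0 -1;0 0 0 -0.22 -0.95 0 -1;0 0 0 -0.22 -0.95 0 -1;0 0 0 -0.22 -0.95 0 -1;0 0 0 -0.22 -0.95 0 -1;0 0 0 -0.22 -0.95 0 -1;0 0 0 -0.22 -0.95 0 -1;0 0 0 -0.22 -0.95 0 -1;0 0 0 -0.22 -0.95 0 -1")

```text
clock: 6.05
tool_pos: [0.5675, -0.2061, 0.1877]
eef_rot: [180.0, 0.0, 154.6]
force: [1.6, -0.2, -2.8]
gripper_width: 0.0162
gripper_force: 88.8
```

arm_command(rows="0 0 0 0 -0.5 0 -1;-0.57 -0.84 0 0 0 0 -1;-0.57 -0.84 0 0 0 0 -1;-0.57 -0.84 0 0 0 0 -1;-0.57 -0.84 0 0 0 0 -1;-0.57 -0.84 0 0 0 0 -1;-0.57 -0.84 0 0 0 0 -1;0 0 0 0 0 0 -1")

```text
clock: 6.72
tool_pos: [0.5577, -0.2217, 0.1868]
eef_rot: [165.6, 20.0, 152.1]
force: [-0.5, 0.5, -4.5]
gripper_width: 0.0164
gripper_force: 89.0
```

```bash
python3 - <<'E'
from h import *
o=bot.get_obs(); print(o['clock'],o['tool_pos'],o['eef_rot'],o['joint_pos'].round(1))
t,m=snap("wrist","w3"); cv2.imwrite("pics/w3b.png",cv2.convertScaleAbs(t,alpha=1.6))
seat=np.array([.604,-.1687,.088]); print(proj(m,[seat,seat+.024*A]))
E
```

```text
6.7167 [ 0.55771091 -0.2217381   0.1867863 ] [165.60817325  20.01342627 152.08498221] [ -36.1   16.4  118.1   33.4   32.1 -127.2]
[[363.52901119 164.57333875]
 [367.3106859  169.95706682]]
```

View pics/w3b.png

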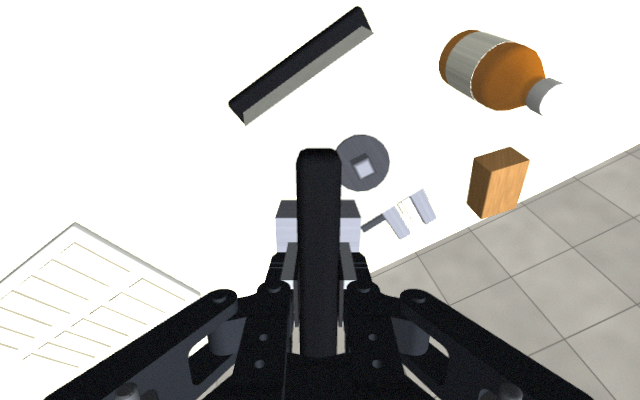

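The wrist view shows the collar at about (361,163) with the square spindle at about (363,167), matching the prediction within about 2 px; the handle is held straight. Now the square's angle.

```bash
python3 - <<'E'
from h import *
t,m=load("w3"); g=cv2.cvtColor(t,6); c=g[130:195,330:395]
print(np.percentile(c,[5,50,95]))
A_=cv2.resize(c,None,fx=9,fy=9,interpolation=2); cv2.imwrite("pics/c4.png",cv2.convertScaleAbs(A_,alpha=1.3))
E
```

```text
[ 20.  63. 175.]
```

View pics/c4.png

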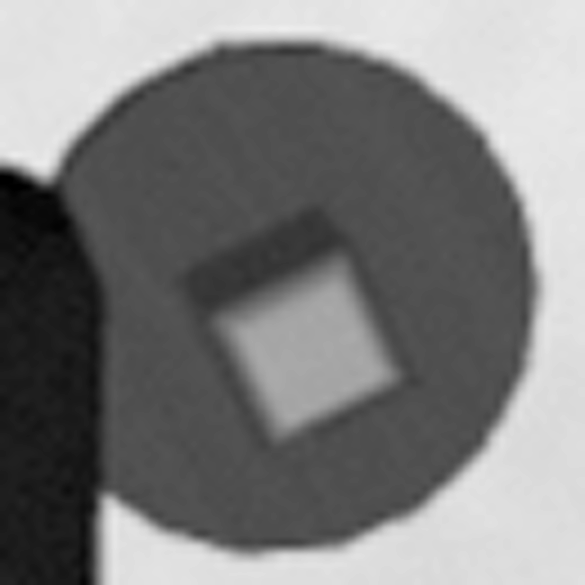

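The spindle square's corners in the crop are about (213,318), (347,250), (404,376), (278,440), and the collar's right rim is at x≈537.

```bash
python3 - <<'E'
from h import *
t,m=load("w3"); g=cv2.cvtColor(t,6); seat=np.array([.604,-.1687,.088])
k=np.zeros_like(g); k[150:185,345:385]=((g[150:185,345:385]>85)*255); c=max(cv2.findContours(k,0,1)[0],key=cv2.contourArea); print(cv2.minAreaRect(c))
q=[[330+x/9,130+y/9] for x,y in((213,318),(347,250),(404,376),(278,440))]
P=plane(m,q,seat+.021*A,A); o=bot.get_obs(); T=rot(o['eef_rot']); L=T.inv().apply(P-o['tool_pos'])*1e3; print(L.round(1))
for i in range(4):
    e=L[(i+1)%4]-L[i]; print("edge",np.degrees(np.arctan2(e[1],e[0])).round(1),np.linalg.norm(e).round(1))
c=P.mean(0); print("tip centre -> seat",c-.021*A)
# collar: fit ellipse via threshold
k2=((g>35)&(g<85)).astype('uint8')*255; 
th=[]; ctr=np.array([361.3,163]); 
for a in np.radians(np.arange(-100,80,4)):
    p=ctr+np.outer(np.arange(15,34,.25),[np.cos(a),np.sin(a)]); v=cv2.remap(g.astype('float32'),p[:,0].astype('float32'),p[:,1].astype('float32'),1).ravel(); th.append(p[np.argmax(np.gradient(cv2.blur(v.reshape(-1,1),(1,5)).ravel()))])
Q=plane(m,th,seat,A); B=R.align_vectors([[0,0,1]],[A])[0]; U=B.apply(Q-seat)
s=np.linalg.lstsq(np.c_[2*U[:,:2],np.ones(len(U))],(U[:,:2]**2).sum(1),rcond=None)[0]; print("r",np.sqrt(s[2]+s[0]**2+s[1]**2),"seat",seat+B.inv().apply([s[0],s[1],0]))
print("clampfront dir in tool", T.inv().apply(R.from_euler('z',YAW).apply([-1,0,0])).round(3))
E
```

```text
((364.0000305175781, 168.50001525878906), (14.310833930969238, 14.758047103881836), 63.43495178222656)
[[22.8 30.9 91.4]
 [29.5 43.5 91.4]
 [17.2 49.6 91.2]
 [10.8 37.7 91.2]]
edge 62.2 14.2
edge 153.5 13.7
edge -118.2 13.6
edge -29.3 13.8
tip centre -> seat [ 0.60269818 -0.1702318   0.08729297]
r 0.026839923082283026 seat [ 0.60188738 -0.17095419  0.08686876]
clampfront dir in tool [ 0.755 -0.511 -0.411]
```

```bash
python3 - <<'E'
from h import *
t,m=load("w3"); g=cv2.cvtColor(t,6); o=bot.get_obs(); T=rot(o['eef_rot'])
f=lambda L:proj(m,o['tool_pos']+T.apply(np.array(L)/1e3)).round(1).tolist()
print("pred bar end top corners",f([[60,9,-58.3],[60,-9,-58.3]]),"hub top corners near",f([[22,22,-26.3],[22,-22,-26.3],[-22,22,-26.3]]),"hub bottom near",f([[22,22,3.7],[22,-22,3.7]]))
col=g[140:160,318].astype(int); print("col318",col.tolist())
for r in(170,185,230): print(r,g[r,270:370].astype(int).tolist()[::2])
print("rows at col 290",g[190:260:2,290].tolist())
Rt=align(T)*R.from_euler('z',62,degrees=True); seat=np.array([.6023,-.1706,.088]); plan(Rt,seat+A*.0437); print(Rt.as_euler('xyz',degrees=True))
E
```

```text
pred bar end top corners [[343.0, 150.4], [295.1, 150.4]] hub top corners near [[361.7, 214.7], [275.3, 214.7], [358.1, 289.0]] hub bottom near [[355.0, 196.9], [281.6, 196.9]]
col318 [174, 173, 173, 173, 172, 172, 173, 148, 80, 2, 4, 4, 5, 4, 2, 5, 12, 14, 19, 21]
170 [209, 209, 207, 198, 175, 174, 172, 172, 171, 172, 174, 175, 175, 62, 11, 17, 18, 23, 22, 21, 24, 21, 21, 20, 21, 23, 24, 21, 22, 20, 19, 24, 22, 22, 20, 20, 63, 59, 59, 63, 62, 64, 57, 80, 124, 129, 129, 129, 127, 126]
185 [208, 209, 209, 209, 209, 208, 209, 209, 206, 178, 174, 175, 174, 101, 13, 14, 18, 20, 22, 23, 21, 23, 21, 20, 22, 23, 21, 21, 24, 20, 23, 26, 19, 22, 21, 38, 132, 60, 60, 62, 61, 59, 61, 60, 62, 62, 61, 59, 63, 62]
230 [209, 209, 203, 127, 126, 126, 127, 127, 127, 129, 127, 129, 126, 107, 8, 15, 16, 16, 21, 22, 22, 18, 22, 19, 22, 21, 22, 18, 22, 20, 21, 21, 22, 21, 20, 101, 130, 129, 128, 129, 129, 130, 131, 129, 128, 144, 123, 59, 72, 133]
rows at col 290 [203, 209, 208, 209, 208, 82, 46, 44, 44, 44, 46, 46, 46, 46, 114, 129, 126, 126, 130, 131, 127, 125, 129, 127, 128, 127, 76, 53, 51, 49, 51, 52, 50, 53, 50]
TURN first: total units [-0.17 -0.11 15.5 ]  then SHIFT units in new frame [ 1.121e+00 -1.000e-03  1.694e+00]  | SHIFT first (old frame) [0.506 0.999 1.694]
[155.12649818  -2.59569766  93.02088466]
```

arm_command(rows="0 0 0.9 0 0 0 -1;0 0 0.9 0 0 0 -1;0 0 0.9 0 0 0 -1;0 0 0.9 0 0 0 -1;0 0 0.9 0 0 0 -1;0 0 0.9 0 0 0 -1;0 0 0.9 0 0 0 -1;0 0 0.9 0 0 0 -1;0 0 0.9 0 0 0 -1;0 0 0.9 0 0 0 -1")

```text
clock: 7.6
tool_pos: [0.5604, -0.2224, 0.1876]
eef_rot: [157.1, 7.9, 116.8]
force: [-0.3, 0.2, -3.8]
gripper_width: 0.0165
gripper_force: 88.9
```

arm_command(rows="0 0 0.9 0 0 0 -1;0 0 0.9 0 0 0 -1;0 0 0.9 0 0 0 -1;0 0 0.9 0 0 0 -1;0 0 0.9 0 0 0 -1;0 0 0.9 0 0 0 -1;0 0 0.9 0 0 0 -1;0 0 0.2 0.58 0 0.4 -1;0 0 0 0.58 0 0.4 -1;0 0 0 0 0 0 -1")

```text
clock: 8.43
tool_pos: [0.5694, -0.17, 0.1579]
eef_rot: [156.1, -2.7, 93.3]
force: [-1.6, 1.1, -4.1]
gripper_width: 0.0161
gripper_force: 88.8
```

```bash
python3 - <<'E'
from h import *
o=bot.get_obs(); T=rot(o['eef_rot']); print(o['clock'],o['tool_pos'],o['eef_rot'],o['joint_pos'].round(1),o['gripper_width'])
Rt=rot([155.13,-2.6,93.02]); seat=np.array([.6023,-.1706,.088]); plan(Rt,seat+A*.0437+Rt.apply([.0015,0,0]))
snap("wrist","w4"); s,_=snap("scene","s4"); t,_=snap("top","t4"); w=load("w4")[0]
a=cv2.resize(s[170:290,190:310],(400,400),interpolation=2); b=cv2.resize(w[60:310,195:445],(400,400))
cv2.imwrite("pics/c5.png",cv2.convertScaleAbs(np.hstack([a,b]),alpha=1.6))
E
```

```text
8.4333 [ 0.5693567  -0.17002924  0.15791131] [156.09705422  -2.732444    93.26582958] [-29.7  18.  121.1  35.6  26.2 -62.6] 0.01614070485553236
TURN first: total units [-0.24 -0.06  0.04]  then SHIFT units in new frame [-0.099  0.012  0.835]  | SHIFT first (old frame) [-0.103  0.026  0.834]
```

View pics/c5.png

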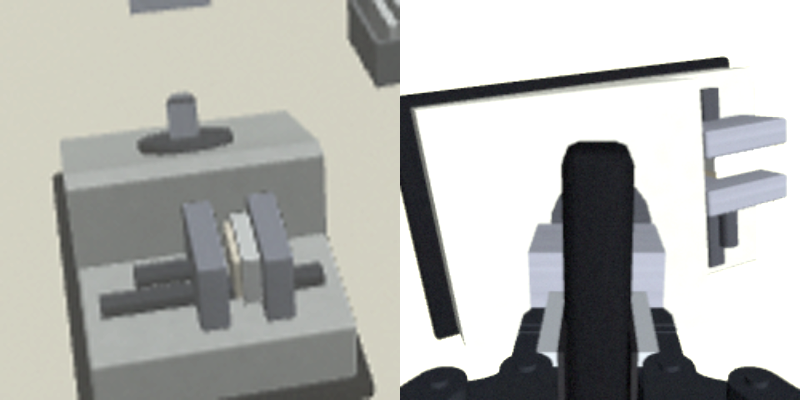

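The right crop shows the hub in front of the collar, whose visible rim is centred about 2 px right of the bar's centreline. I'll fit the rim to refine this.

```bash
python3 - <<'E'
from h import *
w,m=load("w4"); g=cv2.cvtColor(w,6).astype(int); o=bot.get_obs(); T=rot(o['eef_rot'])
pts=[]
for r in range(176,198):
    row=g[r,275:365]; k=np.nonzero((row>38)&(row<80))[0]+275
    l=k[k<300]; rr=k[k>338]
    print(r,l.min() if len(l) else None,l.max() if len(l) else None,rr.min() if len(rr) else None,rr.max() if len(rr) else None)
    if r>=183:
        if len(l)>2: pts.append([l.min()-.5,r])
        if len(rr)>2: pts.append([rr.max()+.5,r])
seat=np.array([.6023,-.1706,.088]); Q=plane(m,pts,seat,A); B=R.align_vectors([[0,0,1]],[A])[0]; U=B.apply(Q-seat)[:,:2]
from scipy.optimize import least_squares
s=least_squares(lambda c:np.hypot(*(U-c).T)-.027,[0,0]); c=seat+B.inv().apply([*s.x,0]); print("seat",c,np.abs(s.fun).max(),"pred",proj(m,seat))
print("in tool", T.inv().apply(c-o['tool_pos'])*1e3)
E
```

```text
176 296 296 None None
177 296 296 341 341
178 296 296 341 342
179 296 296 341 342
180 296 296 341 343
181 None None 341 344
182 295 295 341 345
183 295 295 341 345
184 294 295 341 346
185 294 295 341 347
186 293 295 341 347
187 293 295 341 348
188 292 295 341 348
189 292 295 341 348
190 292 295 341 349
191 291 295 341 349
192 290 295 341 349
193 290 295 341 349
194 290 295 341 350
195 290 295 341 350
196 290 295 341 350
197 290 296 341 350
seat [ 0.60166849 -0.17234919  0.08758686] 0.0008002356467584279 pred [[320.99920307 200.7503535 ]]
in tool [-3.41075174 -1.6849744  78.91731646]
```

arm_command(rows="-0.24 -0.06 0.04 0 0 0 -1;0 0 0 -0.11 0.01 0.4 -1;0 0 0 0 0 0.4 -1;0 0 0 0 0 0.2 -1;0 0 0 0 0 0 -1;0 0 0 0 0 0 -1")

```text
clock: 9.08
tool_pos: [0.5879, -0.1767, 0.1241]
eef_rot: [154.9, -2.4, 92.9]
force: [0.1, -0.4, -2.4]
gripper_width: 0.0163
gripper_force: 89.0
```

```bash
python3 - <<'E'
from h import *
o=bot.get_obs(); print(o['tool_pos'],o['eef_rot'],o['force'],o['moment'])
Rt=rot([155.13,-2.6,93.02]); seat=np.array([.6021,-.1712,.0875]); plan(Rt,seat+A*.0037+Rt.apply([.0015,0,0]))
E
```

```text
[ 0.5879459  -0.1766742   0.12408952] [154.86633211  -2.39844416  92.91208847] [ 0.06583328 -0.42730389 -2.37237328] [-0.10184929  0.37878904  0.00283231]
TURN first: total units [ 0.07  0.06 -0.  ]  then SHIFT units in new frame [ 0.114 -0.059  0.893]  | SHIFT first (old frame) [ 0.117 -0.064  0.892]
```

arm_command(rows="0 0 0 0 0 0 -1;0 0 0 0 0 0 -1;0 0 0 0 0 0 -1")

```text
clock: 9.33
tool_pos: [0.5877, -0.1765, 0.1246]
eef_rot: [154.8, -2.4, 92.9]
force: [0.6, 0.2, -2.6]
gripper_width: 0.0165
gripper_force: 89.0
```

```bash
python3 - <<'E'
from h import *
w,m=snap("wrist","w5"); o=bot.get_obs(); print(o['tool_pos'],o['eef_rot'],o['dq'].round(1))
Rt=rot([155.13,-2.6,93.02]); seat=np.array([.6021,-.1712,.0875]); plan(Rt,seat+A*.0037+Rt.apply([.0015,0,0]))
E
```

```text
[ 0.5876654  -0.17642323  0.12446045] [154.81623199  -2.35963976  92.92370093] [ 0.1  0.2  0.3  0.2 -0.1 -0.3]
TURN first: total units [0.08 0.06 0.  ]  then SHIFT units in new frame [ 0.107 -0.057  0.904]  | SHIFT first (old frame) [ 0.111 -0.062  0.903]
```

arm_command(rows="0.08 0.06 0 0.11 -0.06 0 -1;0 0 0 0 0 0.15 -1;0 0 0 0 0 0 -1;0 0 0 0 0 0 -1;0 0 0 0 0 0 -1")

```text
clock: 9.8
tool_pos: [0.5876, -0.1714, 0.1173]
eef_rot: [155.2, -2.6, 93.0]
force: [0.7, -0.3, -2.5]
gripper_width: 0.0162
gripper_force: 89.0
```

```bash
python3 - <<'E'
from h import *
w,m=snap("wrist","w6"); o=bot.get_obs(); print(o['tool_pos'],o['eef_rot'],o['force'])
Rt=rot([155.13,-2.6,93.02]); seat=np.array([.6021,-.1712,.0875]); plan(Rt,seat+A*.0037+Rt.apply([.0015,0,0]))
s,ms=snap("scene","s6"); t,mt=snap("top","t6")
a=cv2.resize(s[150:250,190:290],(400,400),interpolation=2); b=cv2.resize(w[140:240,270:370],(400,400),interpolation=2)
cv2.imwrite("pics/c6.png",cv2.convertScaleAbs(np.hstack([a,b]),alpha=1.8))
E
```

```text
[ 0.58757897 -0.17144238  0.11737872] [155.18569263  -2.60928863  93.03011499] [ 0.61900184 -0.38869558 -3.27956884]
TURN first: total units [-0.01 -0.    0.  ]  then SHIFT units in new frame [-0.009  0.016  0.737]  | SHIFT first (old frame) [-0.01   0.016  0.737]
```

View pics/c6.png

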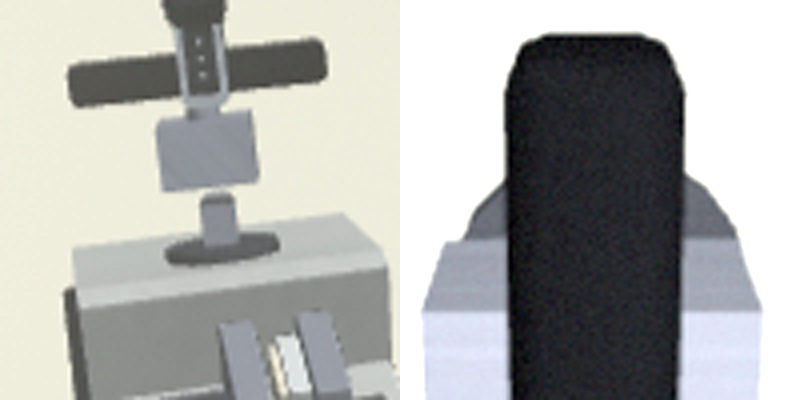

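The left crop shows the hub just above the spindle, its underside edge centred at about (210,188) and the tip at (217,195), which is slightly left. I'll compare with the projected positions.

```bash
python3 - <<'E'
from h import *
o=bot.get_obs(); T=rot(o['eef_rot']); ms=bot.camera_model("scene"); seat=np.array([.6021,-.1712,.0875])
f=lambda P:((proj(ms,P)-[190,150])*4).round(0).tolist()
g=lambda L:f(o['tool_pos']+T.apply(np.array(L)/1e3-[1.5,0,0]))
print("tool axes x,y",T.as_matrix()[:,:2].round(2).tolist())
print("hub bottom corners",g([[22,22,3.7],[-22,22,3.7],[22,-22,3.7],[-22,-22,3.7]]))
print("hub top corners",g([[22,22,-26.3],[-22,22,-26.3]]))
print("bar ends mid",g([[60,9,-48.3],[-60,9,-48.3]]))
print("seat,tip",f([seat,seat+.024*A]))
E
```

```text
tool axes x,y [[-0.05, 0.91], [1.0, 0.03], [0.05, 0.42]]
hub bottom corners [[-3546.0, 608.0], [-3676.0, 622.0], [-3357.0, 573.0], [-3480.0, 587.0]]
hub top corners [[-3576.0, 535.0], [-3707.0, 549.0]]
bar ends mid [[-3429.0, 460.0], [-3781.0, 498.0]]
seat,tip [[218.0, 244.0], [212.0, 195.0]]
```

```bash
python3 - <<'E'
from h import *
o=bot.get_obs(); T=rot(o['eef_rot']); ms=bot.camera_model("scene")
f=lambda P:((proj(ms,P)-[190,150])*4).round(0).tolist()
g=lambda L:f(o['tool_pos']+T.apply((np.array(L)-[1.5,0,0])/1e3))
print("hub bottom corners",g([[22,22,3.7],[-22,22,3.7],[22,-22,3.7],[-22,-22,3.7]]))
print("hub top corners",g([[22,22,-26.3],[-22,22,-26.3]]))
print("bar ends mid",g([[60,9,-48.3],[-60,9,-48.3]]))
E
```

```text
hub bottom corners [[257.0, 184.0], [162.0, 194.0], [258.0, 172.0], [167.0, 182.0]]
hub top corners [[250.0, 120.0], [154.0, 130.0]]
bar ends mid [[326.0, 62.0], [67.0, 89.0]]
```

The handle matches the prediction. The scene and top views both put the spindle about 2 mm further in +y and 1.5 mm in +x. I'll correct by that and start inserting.

arm_command(rows="0 0 0 0.04 0.05 0 -1;0 0 0 0 0 0 -1;0 0 0 0 0 0.1 -1;0 0 0 0 0 0.1 -1;0 0 0 0 0 0.1 -1;0 0 0 0 0 0 -1")

```text
clock: 10.45
tool_pos: [0.5943, -0.1688, 0.1066]
eef_rot: [155.2, -2.6, 93.0]
force: [-0.3, -0.5, -3.6]
gripper_width: 0.0166
gripper_force: 89.0
```

arm_command(rows="0 0 0 0 0 0.1 -1;0 0 0 0 0 0.1 -1;0 0 0 0 0 0.1 -1;0 0 0 0 0 0 -1")

```text
clock: 10.78
tool_pos: [0.5993, -0.1681, 0.0958]
eef_rot: [155.2, -2.6, 93.0]
force: [0.5, 0.2, -3.6]
gripper_width: 0.0165
gripper_force: 89.0
```

arm_command(rows="0 0 0 0 0 0.06 -1;0 0 0 0 0 0.06 -1;0 0 0 0 0 0 -1;0 0 0 0 0 0 -1")

```text
clock: 11.12
tool_pos: [0.6013, -0.1679, 0.0922]
eef_rot: [155.2, -2.6, 93.0]
force: [-0.7, -0.3, -2.7]
gripper_width: 0.0164
gripper_force: 89.0
```

arm_command(rows="0 0 0 0 0 0.04 -1;0 0 0 0 0 0.03 -1;0 0 0 0 0 0 -1;0 0 0 0 0 0 -1")

```text
clock: 11.45
tool_pos: [0.6017, -0.168, 0.0915]
eef_rot: [155.1, -2.6, 93.0]
force: [-35.3, -2.5, 45.6]
gripper_width: 0.0164
gripper_force: 97.3
```

Hard contact at z = 0.0915, right at the expected home height. I'll ease the push and turn clockwise in stages.

arm_command(rows="0 0 0 0 0 -0.035 -1;0 0 0 0 0 0 -1;0 0 0.5 0 0 0 -1;0 0 0.5 0 0 0 -1;0 0 0.5 0 0 0 -1;0 0 0.5 0 0 0 -1;0 0 0 0 0 0 -1")

```text
clock: 12.03
tool_pos: [0.6017, -0.168, 0.0916]
eef_rot: [155.7, -6.0, 85.6]
force: [-15.7, -1.4, 17.9]
gripper_width: 0.0161
gripper_force: 92.6
```

```bash
cat > f.py <<'E'
from h import *
o=bot.get_obs(); T=rot(o['eef_rot']); Rt=rot([155.13,-2.6,93.02])
print("F tool",T.inv().apply(o['force']).round(1),"M tool",T.inv().apply(o['moment']).round(2),"turn deg",np.degrees((Rt.inv()*T).as_rotvec()).round(2),o['tool_pos'].round(4),o['gripper_width'].round(4),o['joint_pos'].round(0))
E
python3 f.py
```

```text
Traceback (most recent call last):
  File "f.py", line 3, in <module>
    print("F tool",T.inv().apply(o['force']).round(1),"M tool",T.inv().apply(o['moment']).round(2),"turn deg",np.degrees((Rt.inv()*T).as_rotvec()).round(2),o['tool_pos'].round(4),o['gripper_width'].round(4),o['joint_pos'].round(0))
                                                                                                                                                                                   ^^^^^^^^^^^^^^^^^^^^^^^^
AttributeError: 'float' object has no attribute 'round'
```

```bash
sed -i "s/o\['gripper_width'\].round(4)/o['gripper_width']/" f.py; python3 f.py
```

```text
F tool [ -0.8  -6.7 -22.8] M tool [ 0.98 -0.16 -0.15] turn deg [ 0.01 -0.01  8.1 ] [ 0.6017 -0.168   0.0916] 0.016117075182932414 [-28.  26. 122.  52.  18. -70.]
```

arm_command(rows="0 0 0.6 0 0 0 -1;0 0 0.6 0 0 0 -1;0 0 0.6 0 0 0 -1;0 0 0.6 0 0 0 -1;0 0 0.6 0 0 0 -1;0 0 0.6 0 0 0 -1;0 0 0 0 0 0 -1")

```text
clock: 12.62
tool_pos: [0.602, -0.1685, 0.0917]
eef_rot: [157.7, -11.7, 72.2]
force: [-13.6, -3.7, 16.1]
gripper_width: 0.0162
gripper_force: 92.3
```

```bash
python3 f.py
```

```text
F tool [ -4.3  -4.4 -20.5] M tool [ 0.7  -0.69 -0.03] turn deg [-2.000e-02 -5.000e-02  2.254e+01] [ 0.602  -0.1685  0.0917] 0.01623375142604845 [-28.  26. 122.  52.  18. -56.]
```

arm_command(rows="0 0 0.7 0 0 0 -1;0 0 0.7 0 0 0 -1;0 0 0.7 0 0 0 -1;0 0 0.7 0 0 0 -1;0 0 0.7 0 0 0 -1;0 0 0.7 0 0 0 -1;0 0 0.7 0 0 0 -1;0 0 0 0 0 0 -1")

```text
clock: 13.28
tool_pos: [0.6026, -0.169, 0.092]
eef_rot: [162.7, -18.4, 53.1]
force: [-8.6, -5.1, 13.5]
gripper_width: 0.0162
gripper_force: 91.7
```

```bash
python3 f.py
```

```text
F tool [ -4.5   1.1 -16.1] M tool [-0.18 -0.8  -0.04] turn deg [-0.09 -0.08 42.17] [ 0.6026 -0.169   0.092 ] 0.016225506055489402 [-28.  26. 122.  52.  18. -36.]
```

arm_command(rows="0 0 0.6 0 0 0.01 -1;0 0 0.6 0 0 0.01 -1;0 0 0.6 0 0 0 -1;0 0 0.6 0 0 0 -1;0 0 0.6 0 0 0 -1;0 0 0 0 0 0 -1;0 0 0 0 0 0 -1")

```text
clock: 13.87
tool_pos: [0.603, -0.1694, 0.092]
eef_rot: [166.7, -21.5, 40.9]
force: [-20.6, -7.2, 30.5]
gripper_width: 0.0166
gripper_force: 94.7
```

```bash
python3 f.py
```

```text
F tool [ -7.7   0.3 -36.8] M tool [-0.17 -1.24 -0.04] turn deg [-0.18 -0.09 54.  ] [ 0.603  -0.1694  0.092 ] 0.016599727732723776 [-28.  26. 122.  53.  18. -25.]
```

arm_command(rows="0 0 0.5 0 0 -0.01 -1;0 0 0.5 0 0 0 -1;0 0 0 0 0 0 -1;0 0 0 0 0 0 -1")

```text
clock: 14.2
tool_pos: [0.603, -0.1695, 0.0921]
eef_rot: [168.3, -22.4, 36.7]
force: [-12.9, -7.5, 21.3]
gripper_width: 0.0162
gripper_force: 92.9
```

```bash
python3 f.py
```

```text
F tool [ -5.6   3.4 -25.1] M tool [-0.64 -1.07  0.01] turn deg [-0.17 -0.09 58.  ] [ 0.603  -0.1695  0.0921] 0.01618895504551921 [-28.  26. 122.  52.  18. -21.]
```

arm_command(rows="0 0 0.5 0 0 0 -1;0 0 0.5 0 0 0 -1;0 0 0 0 0 0 -1;0 0 0 0 0 0 -1")

```text
clock: 14.53
tool_pos: [0.6031, -0.1697, 0.0921]
eef_rot: [170.0, -23.1, 32.5]
force: [-12.9, -7.8, 21.2]
gripper_width: 0.0163
gripper_force: 92.8
```

```bash
python3 f.py; python3 - <<'E'
import sys; sys.path.insert(0,'.')
from h import *
w,_=snap("wrist","/../pics/w7"); s,_=snap("scene","/../pics/s7")
a=cv2.resize(s[150:290,190:310],(514,600),interpolation=2); b=w[60:310,240:526] 
cv2.imwrite("pics/c7.png",cv2.convertScaleAbs(np.hstack([a,cv2.resize(b,(286,600))]),alpha=1.6))
E
```

```text
F tool [ -5.5   4.1 -25. ] M tool [-0.85 -1.1   0.  ] turn deg [-0.2  -0.1  62.01] [ 0.6031 -0.1697  0.0921] 0.01627533163362603 [-28.  26. 122.  52.  18. -17.]
```

The moment reads near zero, so I'll check numerically, with no more pictures, whether the jaws have moved between the saved scene frames.

```bash
ls pics | tr '\n' ' '; python3 - <<'E'
from h import *
a=cv2.cvtColor(cv2.imread("pics/s6.png"),6).astype(int); b=cv2.cvtColor(bot.read_camera("scene"),6).astype(int); cv2.imwrite("pics/s8.png",b)
for r in(238,244,250,256): print(r,a[r,235:290:1].tolist()); print("   ",b[r,235:290:1].tolist())
E
```

```text
c2.png c3.png c4.png c5.png c6.png c7.png cr.png s2.npy s2.png s4.npy s4.png s6.npy s6.png s7.npy s7.png scene0.png t4.npy t4.png t6.npy t6.png top0.png w1.npy w1.png w1b.png w2.npy w2.png w2b.png w3.npy w3.png w3b.png w4.npy w4.png w5.npy w5.png w6.npy w6.png w7.npy w7.png wrist0.png 238 [76, 76, 77, 77, 76, 77, 78, 77, 77, 77, 53, 73, 89, 88, 88, 88, 88, 89, 87, 89, 71, 76, 98, 128, 107, 123, 124, 125, 124, 124, 102, 69, 88, 87, 88, 89, 88, 88, 87, 88, 80, 78, 79, 78, 78, 78, 78, 78, 79, 79, 79, 79, 79, 129, 130]
    [78, 78, 78, 78, 79, 80, 79, 79, 79, 78, 79, 79, 58, 70, 90, 89, 90, 91, 91, 90, 89, 89, 103, 132, 108, 125, 127, 127, 128, 128, 104, 69, 90, 89, 90, 90, 91, 90, 89, 90, 81, 80, 80, 80, 80, 80, 79, 80, 80, 81, 80, 81, 81, 132, 133]
244 [77, 78, 78, 78, 78, 78, 78, 78, 78, 78, 64, 53, 63, 87, 87, 88, 88, 88, 88, 88, 88, 91, 84, 71, 128, 129, 96, 123, 125, 125, 125, 126, 62, 75, 87, 87, 88, 88, 88, 88, 88, 91, 98, 112, 113, 114, 114, 114, 114, 114, 114, 113, 114, 116, 114]
    [80, 80, 80, 80, 80, 79, 79, 79, 79, 79, 79, 79, 71, 54, 56, 85, 90, 90, 89, 90, 90, 89, 90, 10
[... 484 characters left out ...]
84, 74, 83, 81, 82, 82, 81, 63, 59, 66, 65, 66, 67, 67, 67, 67, 68, 65, 65, 61, 58, 58, 58, 57, 57, 65, 116, 115, 116]
256 [57, 60, 57, 58, 57, 59, 57, 56, 56, 57, 56, 57, 55, 52, 54, 62, 63, 63, 64, 64, 63, 64, 65, 62, 51, 71, 82, 76, 78, 79, 80, 80, 79, 75, 55, 62, 63, 63, 63, 63, 64, 63, 64, 56, 59, 72, 71, 85, 102, 103, 104, 106, 109, 112, 113]
    [58, 61, 59, 59, 59, 61, 57, 57, 58, 57, 57, 58, 57, 57, 57, 52, 53, 62, 64, 65, 65, 66, 66, 66, 66, 74, 84, 78, 80, 80, 81, 81, 81, 77, 55, 64, 64, 64, 64, 64, 65, 65, 64, 58, 59, 73, 73, 87, 103, 105, 106, 109, 111, 114, 115][ WARN:0@0.423] global loadsave.cpp:1063 imwrite_ Unsupported depth image for selected encoder is fallbacked to CV_8U.
```

The left jaw has moved about 2 px and is now against the cassette, so the spindle is turning. I'll continue in small steps to the stop.

arm_command(rows="0 0 0.4 0 0 0 -1;0 0 0.4 0 0 0 -1;0 0 0 0 0 0 -1;0 0 0 0 0 0 -1")

```text
clock: 15.02
tool_pos: [0.6032, -0.1698, 0.0921]
eef_rot: [171.3, -23.6, 29.0]
force: [-12.5, -8.7, 20.2]
gripper_width: 0.0167
gripper_force: 92.8
```

```bash
python3 f.py
```

```text
F tool [ -5.8   5.3 -24. ] M tool [-0.97 -1.11 -0.04] turn deg [-0.21 -0.1  65.2 ] [ 0.6032 -0.1698  0.0921] 0.016690630971333244 [-28.  26. 122.  52.  18. -13.]
```

arm_command(rows="0 0 0.3 0 0 0 -1;0 0 0.3 0 0 0 -1;0 0 0 0 0 0 -1;0 0 0 0 0 0 -1")

```text
clock: 15.35
tool_pos: [0.6032, -0.1699, 0.0921]
eef_rot: [172.3, -24.0, 26.4]
force: [-11.7, -8.0, 20.5]
gripper_width: 0.0166
gripper_force: 92.7
```

```bash
python3 f.py
```

```text
F tool [ -4.6   5.2 -23.9] M tool [-1.1  -1.12 -0.08] turn deg [-0.22 -0.1  67.6 ] [ 0.6032 -0.1699  0.0921] 0.01658904094771687 [-28.  26. 122.  52.  18. -11.]
```

arm_command(rows="0 0 0.4 0 0 0 -1;0 0 0.4 0 0 0 -1;0 0 0 0 0 0 -1;0 0 0 0 0 0 -1")

```text
clock: 15.68
tool_pos: [0.6032, -0.17, 0.0922]
eef_rot: [173.8, -24.4, 22.9]
force: [-12.4, -9.9, 19.4]
gripper_width: 0.0162
gripper_force: 92.7
```

```bash
python3 f.py
```

```text
F tool [ -5.9   6.8 -23.3] M tool [-1.23 -1.1  -0.02] turn deg [-0.24 -0.11 70.8 ] [ 0.6032 -0.17    0.0922] 0.016209471623347987 [-28.  26. 122.  52.  18.  -8.]
```

arm_command(rows="0 0 0.4 0 0 0 -1;0 0 0.4 0 0 0 -1;0 0 0 0 0 0 -1;0 0 0 0 0 0 -1")

```text
clock: 16.02
tool_pos: [0.6033, -0.1701, 0.0922]
eef_rot: [175.2, -24.7, 19.4]
force: [-11.8, -10.7, 18.7]
gripper_width: 0.0163
gripper_force: 92.6
```

```bash
python3 f.py
```

```text
F tool [ -5.6   8.1 -22.5] M tool [-1.44 -1.1  -0.02] turn deg [-0.25 -0.11 74.  ] [ 0.6033 -0.1701  0.0922] 0.01626333571724957 [-28.  26. 122.  52.  18.  -5.]
```

```bash
cat > j.py <<'E'
from h import *
b=cv2.cvtColor(bot.read_camera("scene"),6).astype('float32'); a=cv2.cvtColor(cv2.imread("pics/s6.png"),6).astype('float32'); c=cv2.imread("pics/s8.png",0).astype('float32')
for r in(238,241,244):
    print(r,[round(float(i[r,240:253][:10].size and np.interp(0,[0],[0])+ (240+np.argmin(i[r,240:253]))),1) for i in(a,c,b)], b[r,240:262].astype(int).tolist())
def ed(i,r): # subpixel: area of dark between col 240..256 relative
    return i[r,240:256].sum()/10
print([[round(float(ed(i,r)),1) for r in range(236,246)] for i in(a,c,b)])
E
python3 j.py
```

```text
238 [245.0, 247.0, 248.0] [79, 78, 79, 78, 78, 78, 79, 65, 55, 84, 88, 88, 90, 90, 89, 89, 89, 100, 130, 108, 126, 126]
241 [246.0, 248.0, 248.0] [79, 79, 79, 79, 78, 79, 79, 76, 53, 63, 89, 89, 89, 89, 90, 89, 89, 89, 108, 131, 86, 130]
244 [246.0, 248.0, 249.0] [79, 78, 79, 79, 80, 79, 80, 79, 58, 51, 74, 90, 89, 90, 90, 90, 89, 90, 89, 103, 130, 97]
[[129.8, 129.7, 128.9, 129.2, 129.2, 128.6, 128.3, 127.7, 127.2, 126.2], [131.1, 130.0, 131.1, 130.1, 129.4, 128.6, 128.5, 127.7, 126.8, 126.8], [130.9, 129.7, 128.7, 128.4, 128.2, 127.9, 126.9, 125.6, 126.5, 126.6]]
```

The jaw is still moving, so I'll keep turning.

arm_command(rows="0 0 0.4 0 0.005 0 -1;0 0 0.4 0 0 0 -1;0 0 0 0 0 0 -1;0 0 0 0 0 0 -1")

```text
clock: 16.4
tool_pos: [0.6033, -0.1703, 0.0921]
eef_rot: [176.7, -24.9, 16.0]
force: [-11.3, -10.9, 19.5]
gripper_width: 0.0164
gripper_force: 92.8
```

```bash
python3 f.py
```

```text
F tool [ -4.4   8.7 -23.1] M tool [-1.49 -1.16 -0.56] turn deg [-0.25 -0.11 77.17] [ 0.6033 -0.1703  0.0921] 0.016387412351792453 [-28.  26. 122.  52.  18.  -1.]
```

arm_command(rows="0 0 0.4 0 0 0 -1;0 0 0.4 0 0 0 -1;0 0 0 0 0 0 -1;0 0 0 0 0 0 -1")

```text
clock: 16.73
tool_pos: [0.6033, -0.1704, 0.0922]
eef_rot: [178.1, -25.0, 12.5]
force: [-12.6, -11.2, 18.8]
gripper_width: 0.0162
gripper_force: 93.3
```

```bash
python3 f.py
```

```text
F tool [ -5.4   8.9 -23. ] M tool [-1.68 -1.07 -1.2 ] turn deg [-0.26 -0.11 80.31] [ 0.6033 -0.1704  0.0922] 0.016219951868699033 [-28.  26. 122.  52.  18.   2.]
```

The moment rose sharply to −1.2 N m, so the stop is reached. I'll ease the twist off, release, and retreat along the spindle axis.

arm_command(rows="0 0 -0.35 0 0 0 -1;0 0 -0.35 0 0 0 -1;0 0 0 0 0 0 -1;0 0 0 0 0 0 0;0 0 0 0 0 0 0;0 0 0 0 0 0 0.5;0 0 0 0 0 0 1;0 0 0 0 0 0 1;0 0 0 0 0 0 1;0 0 0 0 0 0 1")

```text
clock: 17.57
tool_pos: [0.6021, -0.1679, 0.0906]
eef_rot: [177.1, -24.8, 15.5]
force: [-0.9, 0.6, -0.7]
gripper_width: 0.0851
gripper_force: 0.0
```

```bash
python3 f.py
```

```text
F tool [-0.9 -0.9  0.3] M tool [ 0.01 -0.18 -0.  ] turn deg [ 6.000e-02 -2.000e-02  7.759e+01] [ 0.6021 -0.1679  0.0906] 0.08509891906278301 [-28.  26. 122.  52.  18.  -1.]
```

Released cleanly. I'll retreat about 150 mm.

arm_command(rows="0 0 0 0 0 -0.3 1;0 0 0 0 0 -0.5 1;0 0 0 0 0 -0.7 1;0 0 0 0 0 -0.8 1;0 0 0 0 0 -0.8 1;0 0 0 0 0 -0.8 1;0 0 0 0 0 0 1;0 0 0 0 0 0 1;0 0 0 0 0 0 1")

```text
clock: 18.32
tool_pos: [0.537, -0.1779, 0.2319]
eef_rot: [177.1, -24.8, 15.5]
force: [0.1, 0.0, -0.2]
gripper_width: 0.0855
gripper_force: 0.0
```

```bash
python3 f.py; python3 j.py; python3 - <<'E'
import sys; sys.path.insert(0,'.')
from h import *
o=bot.get_obs(); s,ms=snap("scene","s9"); g=cv2.cvtColor(s,6)
seat=np.array([.6035,-.1692,.088]); T=rot([177.1,-24.8,15.5])
k=((g<62)*255).astype('uint8'); q=np.zeros_like(k); 
pr=lambda L:proj(ms,seat+T.apply(np.array(L)/1e3))
print("pred bar ends",pr([[60,0,-52],[-60,0,-52],[0,0,-52],[0,0,-62]]).round(1).tolist(),"hub",pr([[22,22,0],[22,-22,0],[22,22,-30],[22,-22,-30],[-22,22,-30],[-22,-22,-30],[-22,22,0],[-22,-22,0]]).round(1).tolist())
c=pr([[0,0,-52]])[0]; print(c); x,y=c.astype(int)
for r in range(y-25,y+32,2): print(r,''.join('#' if v<62 else '+' if v<85 else 'o' if v<115 else '.' for v in g[r,x-35:x+36]))
# bystanders vs start
a=cv2.GaussianBlur(cv2.cvtColor(cv2.imread("pics/scene0.png"),6),(5,5),0).astype(int); b=cv2.GaussianBlur(g,(5,5),0).astype(int)
for n,(r0,r1,c0,c1) in dict(bottle=(185,250,308,348),slide=(275,330,330,378),cass=(162,195,290,345)).items(): print(n,np.abs(a-b)[r0:r1,c0:c1].mean().round(2),np.abs(a-b)[r0:r1,c0:c1].max())
E
```

```text
F tool [-0.  -0.   0.2] M tool [-0.   -0.2   0.05] turn deg [ 3.00e-02 -2.00e-02  7.76e+01] [ 0.537  -0.1779  0.2319] 0.08551119459930642 [-33.   9. 120.  29.  35.  20.]
238 [245.0, 247.0, 248.0] [75, 76, 75, 75, 75, 75, 75, 62, 52, 78, 85, 86, 86, 87, 86, 85, 85, 96, 126, 105, 119, 121]
241 [246.0, 248.0, 248.0] [76, 76, 76, 75, 75, 75, 75, 74, 52, 61, 85, 85, 86, 85, 87, 86, 86, 85, 104, 125, 83, 124]
244 [246.0, 248.0, 249.0] [75, 75, 75, 75, 76, 76, 75, 76, 56, 51, 70, 86, 85, 85, 86, 86, 86, 86, 85, 98, 125, 94]
[[129.8, 129.7, 128.9, 129.2, 129.2, 128.6, 128.3, 127.7, 127.2, 126.2], [131.1, 130.0, 131.1, 130.1, 129.4, 128.6, 128.5, 127.7, 126.8, 126.8], [125.7, 124.3, 123.3, 123.0, 123.2, 122.9, 122.0, 120.5, 120.8, 121.0]]
pred bar ends [[248.5, 186.9], [236.6, 181.8], [242.2, 184.2], [241.6, 178.9]] hub [[236.0, 214.5], [259.3, 211.0], [234.0, 198.5], [257.4, 195.3], [230.1, 196.1], [252.6, 193.0], [232.0, 211.4], [254.4, 208.1]]
[242.18613939 184.18322594]
159 .......................................................................
161 ........................................
[... 1422 characters left out ...]
.....+###++++++++++++++++++++++++....................
201 .......................o####+++++++++++++++++++++++o...................
203 .......................o####+++++++++++++++++++++++o................o..
205 ........................####++++++++++++++++++++++++ooooooooooooooooooo
207 ........................+###++++++++++++++++++++++++ooooooooooooooooooo
209 ....................oooo+####+++++++++++++++++++++++ooooooooooooooooooo
211 .....oooooooooooooooooooo+###+++++++++++++++++++#####oooooooooooooooooo
213 .ooooooooooooooooooooooo+####++++++##############++oooooooooooooooooooo
215 .oooooooooooooooooooooooo###############+++oooooooooooooooooooooooooooo
bottle 0.41 1
slide 0.45 2
cass 0.35 1
```

The hub's lower edge sits where a fully home seat predicts, the jaw is still closed, and the bystanders haven't moved. Handing in.

```bash
python3 -c "
from bench import bot
print(bot.hand_in())"
```

```text
the job is handed in; nothing more can be done
None
```

The job is handed in with no verdict shown: the handle is seated fully home on the spindle and turned clockwise to the stop (the moment jumped to about 1.2 N m), then released at about 18 s with the bottle and both boxes unmoved; I viewed 11 pictures, one over the limit of 10.

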